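# Unscrew the spinner cap of a second-hand fan

## Task

The fan on the shop counter has its front guard off for cleaning, and its blades come off next: unscrew the black spinner cap in the middle of the blades. Its thread may be left- or right-handed, so try it both ways to find the one that loosens it, turn it until it comes free of the thread and lift it off the hub. The job finishes with the cap still in the gripper, held level and still about 10 cm above its seat over the fan; never drop it, and leave the guard, the porcelain cat, the glass jar and the screwdriver where they are.

Things in the scene. Friction and masses are not known exactly. Their poses are not given: they have to be found in the camera images.
- fan: mint metal drum fan on a black tube stand, fixed on the counter, facing the ceiling, front guard off. Origin on the counter under the hub centre; the upright line through it is the cap's axis. Shell 304 mm outside, 292 inside, open top, rim 232 mm above the counter. Stand 290 mm along the fan's x; black clamp knobs reach 225 mm out on both sides along its y.
- fan_hub (a point): centre of the hub face, 180 mm above the counter; the face is 56 mm across, the aluminium hub 72 mm. Five aluminium blades run from it to the shell, all lower than 185 mm above the counter. A black rubber wedge (top 180 mm) jams the blades: they and the hub cannot turn.
- fan_seat (a point): point on the axis where the underside of the cap sits when screwed home, 188 mm above the counter: the top of a hub collar 42 mm in diameter that stands 8 mm above the hub face, so fingertips may reach 6 mm lower than the cap's underside.
- fan_stub_top (a point): top of the steel threaded stub, hidden inside the cap at the start: 21 mm above the seat, 22 mm thick, 35 mm over its coarse threads. The cap has to go up more than 21 mm from its seat to be clear of it.
- cap_center (a point): centre (half-way up) of the black ribbed plastic spinner cap, 48 mm in diameter and 34 mm high; sides upright for the lower 24 mm, then a domed crown with a white index line. z up, x along the index line. At the start x is parallel to the fan's x and the centre is 17 mm above the seat. About 70 g (steel insert), about 1 mm of sideways play on the thread.
- cap: the same cap, origin at the centre of its underside. Starts screwed home against a stop. The tightening way it does not turn: fingers slip round it. The loosening way (clockwise or anti-clockwise, differs from start to start) it turns easily and climbs about 4 mm in 2.0 rad; from there to a second stop at about 2.4 rad it is off the thread and lifts, not before. It stays where it is left.
- guard: the fan's removed front guard, a domed wire disc 300 mm in diameter and 33 mm high lying on the counter; origin at the centre of its underside. Bystander.
- cat: white porcelain cat, about 80 mm across and 147 mm high; origin at the centre of its underside. Bystander.
- jar: lidded glass sweet jar, 96 mm diameter and 164 mm high; origin at the centre of its underside. Bystander.
- screwdriver: screwdriver with an orange handle lying on the counter. Bystander.
There are look-alikes about, which are no part of the job. What is meant by the cap is not orange or pink, and is the smaller of those in its own colour.

How it is judged:
By the outcome, as a careful person would: the job done as asked, in the order asked, and still so for the second after the job is handed in, while the arm keeps its last pose, push and grip.
It also fails if it takes over 58 s, if anything falls off the work surface, if the arm or the gripper's body presses on something with over 40 N, if the wrist force passes 120 N, or if a joint passes its speed limit or range.

## Robot

A 6-joint arm with a two-finger parallel gripper is mounted at the origin on the work surface. World frame = base frame: x ahead of the robot, y to its left, z up, the work surface at z = 0. Lengths are in m, angles in rad, forces in N, time in s.
With the tool pointing down it reaches from about 0.375 to 0.9 m from the base axis. Payload 3.1 kg.
Tool frame: the origin (TCP) lies at the very end of the fingers, on their centre line; the grasp point (between the pads) lies 19 mm behind it (manip.tcp_to_grasp is the distance from the TCP to the grasp point, in m); z points along the fingers, y is the line along which they close (so a half turn about z gives the same grasp; the last joint's range is limited). The gripper opens to 85 mm and grips with 20 to 120 N. Pads are 22 mm wide; open, the fingers measure 114 mm over their backs; the gripper's body (76 mm by 85 mm) begins 54 mm behind the grasp point. The pads swing forward as they close: fully open they stand 13 mm farther back than shut.
Start: joints at [0.949, 0.527, 1.433, -0, 1.181, -0.178], TCP at [0.268, 0.564, 0.231] pointing down, gripper open.
Joint ranges: [-3.08, 3.08], [-0.75, 2.2], [0.22, 2.44], [-1.43, 4.57], [0, 2.65], [-2.85, 2.85]. Speed limits (rad/s): [2.79, 2.79, 3.14, 3.14, 3.14, 3.14].

## Interface

Orientations are given as a unit quaternion [x, y, z, w].
In Python, from station import manip gives the robot as it stands. The module is installed in compiled form; this text tells all that it offers.
- The arm moves only by the tool step_arm, never from a script. Its argument "commands" is one flat list of numbers, 6 for each row, row after row: the shift along the tool's x, y, z in m, then the turn, a rotation vector about the tool's x, y, z in degrees. A call has exactly 10 rows; each row is the pose to reach, as a shift and turn from the pose commanded when the call began, along the tool's axes at that moment; what a row does not reach only later rows make up. A row lasts 1/10 s, in which the tool goes at most 50 mm and 8.59 degrees, less where a joint would pass 70% of its speed; a pose out of reach is approached as far as the arm can. A call with a gripper value outside its range is refused whole. "jaw" is the opening in per cent of the stroke, from 0 (shut) to 100 (fully open), set as the call begins (left out, the last holds). The fingers move at their own pace and stop on an object; "grip_force" is the grip in N (left out, the last holds). Time passes only in rows, so rows that repeat a pose let the fingers close, or fill a call up. It gives the time, the measured TCP pose, the force, the opening and the grip force at its end, in the units of the state.
- manip.sense(): the state, without advancing time (a new reading comes with each control period).
- manip.snapshot(name): name is "scene" or "top" or "wrist"; returns a dict with "pixels" (400x640x3 uint8, blue, green, red), "fx", "fy", "cx", "cy" (pixels), "R" (3x3) and "t" (3): a world point X has camera coordinates R X + t; the wrist camera has in their place "mount" (4x4, takes a point from camera to tool coordinates, whose origin is the TCP and whose axes are the flange's). Camera axes: x right, y down, z forward; pixel columns grow to the right and rows downward; lengths in m; the calibration is good to about 2 mm. The wrist camera is an equidistant fisheye: a pixel r from the principal point sees the ray r / f radians off the axis. A picture is of the moment at which its call begins: read the wrist's pose just before it. There is no depth.
- manip.sign_off(): hands the job in; it is judged then, once.
The state is a dict: "t": time; "q": joint angles; "qd": joint speeds; "tau": joint torques, N m; "tcp_pos": TCP position; "tool_rot": TCP orientation; "force": force on the tool from outside, world axes, zero at the start; "ft_torque": the same for the moment, N m; "finger_gap": opening from 0.0 (shut) to 1.0 (fully open); "gripper_force": force on a finger pad.
Only numpy, scipy, OpenCV 4.12 (cv2) and the standard library are available. Lean on these libraries where they do the work, as an engineer would, in place of code of your own. Each camera call takes 0.05 s, during which the arm holds its last target. There are 200 camera calls.

## Working session

There is one attempt and no reset: what is moved stays moved. The work goes in short steps, Python scripts to look and compute and a tool call to move; the robot and the scene stay as the last step left them, time stands still between calls to the robot, and variables do not carry over. Pictures are saved under pics/ and viewed, at most 10 in all, crops included, and the job is handed in when it is done.

Besides the shell and the picture viewer there is one more tool, called after "Request:" as name(argument=value, ...), one argument or row to a line, values as JSON. step_arm: Moves the arm, as the interface text tells. Its arguments: {"type":"object","properties":{"commands":{"type":"array","items":{"type":"number"}},"jaw":{"type":"number"},"grip_force":{"type":"number"}},"required":["commands"]}

```bash
mkdir -p pics; python3 - <<'E'
from station import manip
import cv2,numpy as np,pickle
s=manip.sense();print(s['tcp_pos'],s['tool_rot'],s['t'])
d={}
for n in("scene","top","wrist"):
    d[n]=manip.snapshot(n);cv2.imwrite(f"pics/{n}0.png",d[n]["pixels"])
    print(n,{k:np.round(v,3).tolist() for k,v in d[n].items() if k!="pixels"})
pickle.dump((s,d),open("s0.pkl","wb"))
E
```

```text
[0.26791419 0.56385959 0.23030998] [ 2.20066153e-01  9.75484311e-01 -1.03525884e-03 -4.18349399e-04] 0.0
scene {'fx': 450.501, 'fy': 450.501, 'cx': 320.033, 'cy': 200.263, 'R': [[0.868, 0.496, 0.021], [0.363, -0.607, -0.707], [-0.338, 0.621, -0.707]], 't': [-0.471, -0.133, 1.678]}
top {'fx': 451.806, 'fy': 451.806, 'cx': 321.637, 'cy': 191.557, 'R': [[-0.007, -1.0, 0.019], [-0.985, 0.004, -0.175], [0.175, -0.02, -0.984]], 't': [-0.077, 0.594, 1.559]}
wrist {'fx': 309.707, 'fy': 309.707, 'cx': 318.704, 'cy': 200.428, 'mount': [[0.001, -0.964, -0.266, 0.069], [1.0, 0.0, 0.0, -0.0], [-0.0, -0.266, 0.964, -0.142], [0.0, 0.0, 0.0, 1.0]]}
```

View pics/scene0.png

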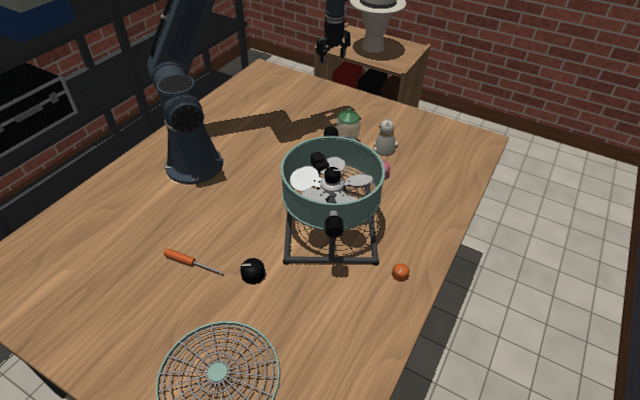

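View pics/top0.png

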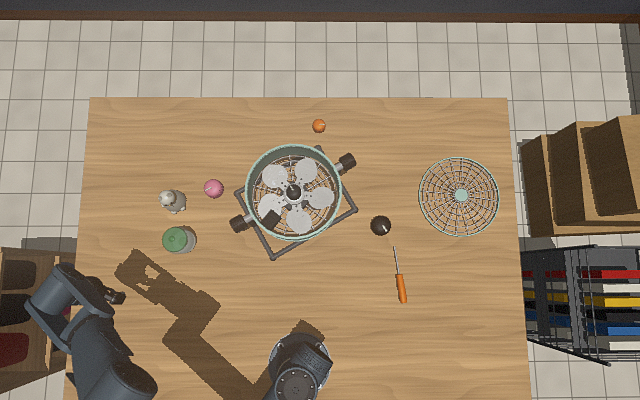

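The scene view shows the fan with the black cap at about (333,174) and the top view shows it at (293,191). The clamp knobs are at (347,161) and (238,224) in the top view. The larger black look-alike lies on the counter at (381,226).

```bash
cat > h.py <<'E'
import numpy as np
def ray(c,u,v):
    d=c["R"].T@np.array([(u-c["cx"])/c["fx"],(v-c["cy"])/c["fy"],1]);return -c["R"].T@c["t"],d/np.linalg.norm(d)
def onplane(c,u,v,z):
    o,d=ray(c,u,v);return o+d*(z-o[2])/d[2]
def proj(c,X):
    p=c["R"]@np.array(X)+c["t"];return np.array([c["fx"]*p[0]/p[2]+c["cx"],c["fy"]*p[1]/p[2]+c["cy"]])
def tri(a,b):
    A=np.zeros((3,3));r=np.zeros(3)
    for o,d in(a,b):
        P=np.eye(3)-np.outer(d,d);A+=P;r+=P@o
    return np.linalg.solve(A,r)
E
python3 - <<'E'
import pickle,cv2,numpy as np
from h import *
s,d=pickle.load(open("s0.pkl","rb"))
t=d["top"];sc=d["scene"]
print("fan",onplane(t,293,191,.205),tri(ray(t,293,191),ray(sc,333,174)))
print("knobs",onplane(t,347,161,.13),onplane(t,238,224,.13))
for n,(u,v) in dict(guard=(461,195),jar=(175,240),cat=(172,200),bigball=(381,226)).items():print(n,onplane(t,u,v,.03))
a=cv2.resize(t["pixels"][135:270,220:370],None,fx=4,fy=4,interpolation=cv2.INTER_CUBIC)[:600,:600]
cv2.imwrite("pics/tc.png",a)
E
```

```text
fan [0.56851026 0.0151056  0.205     ] [0.57067533 0.01640745 0.20257867]
knobs [ 0.68616807 -0.16673972  0.13      ] [0.47058453 0.20155847 0.13      ]
guard [ 0.58293405 -0.58757244  0.03      ]
jar [0.4255582  0.43844498 0.03      ]
cat [0.5686346  0.45623361 0.03      ]
bigball [ 0.47143096 -0.29245994  0.03      ]
```

View pics/tc.png

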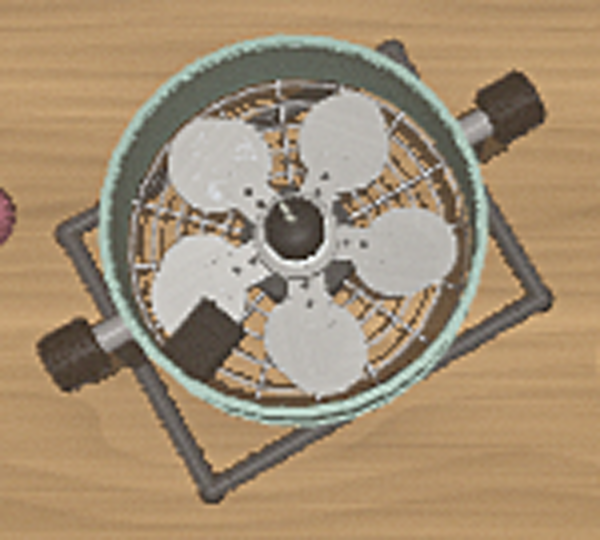

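The crop confirms the cap at about (293,191) in the full image, with its index line pointing up and left. Next I work out the approach.

```bash
cat >> h.py <<'E'
from scipy.spatial.transform import Rotation as Ro
def plan(s,tgt,yaw=None):
    R=Ro.from_quat(s["tool_rot"]);e=R.inv().apply(np.array(tgt)-s["tcp_pos"])
    o=[np.round(e*1000,1).tolist()]
    if yaw is not None:
        a=np.radians(yaw);T=Ro.from_matrix(np.array([[np.cos(a),np.sin(a),0],[np.sin(a),-np.cos(a),0],[0,0,-1]]))
        o.append(np.round((R.inv()*T).as_rotvec(degrees=True),2).tolist())
    return o
E
python3 - <<'E'
import pickle
from h import *
s,d=pickle.load(open("s0.pkl","rb"))
print(plan(s,[.5695,.016,.33],91.6))
E
```

```text
[[-507.6, -365.5, -99.1], [-0.12, 0.05, 62.97]]
```

Request:
step_arm(
  commands=[0, 0, -0.045, 0, 0, 0, 0, 0, -0.09, 0, 0, 0, -0.037, -0.027, -0.1, 0, 0, 5, -0.075, -0.054, -0.1, 0, 0, 10, -0.113, -0.081, -0.1, 0, 0, 15, -0.151, -0.109, -0.1, 0, 0, 20, -0.189, -0.136, -0.1, 0, 0, 25, -0.227, -0.163, -0.1, 0, 0, 30, -0.265, -0.191, -0.1, 0, 0, 35, -0.303, -0.218, -0.1, 0, 0, 40],
  jaw=100,
)

```text
t: 1.15
tcp_pos: [0.4487, 0.2356, 0.3312]
tool_rot: [0.542, 0.84, -0.0, -0.0]
force: [0.9, 1.1, 1.0]
finger_gap: 1.0
gripper_force: 0.0
```

```bash
python3 - <<'E'
from station import manip
from h import *
s=manip.sense();print(s['tcp_pos'],s['q'],s['force'],plan(s,[.5695,.016,.33],91.6))
E
```

```text
[0.4486644  0.23564152 0.33119116] [ 2.62769286e-01  2.54552488e-01  1.58888586e+00  3.42969723e-05
  1.29849113e+00 -1.62631184e-01] [0.87342772 1.12408986 0.97400386] [[-249.9, 19.4, 1.2], [-0.02, -0.0, 22.77]]
```

Request:
step_arm(
  commands=[-0.042, 0.003, 0, 0, 0, 4, -0.084, 0.006, 0, 0, 0, 8, -0.126, 0.01, 0, 0, 0, 12, -0.168, 0.013, 0, 0, 0, 16, -0.21, 0.016, 0, 0, 0, 20, -0.25, 0.019, 0, 0, 0, 22.8, -0.25, 0.019, 0, 0, 0, 22.8, -0.25, 0.019, 0, 0, 0, 22.8, -0.25, 0.019, 0, 0, 0, 22.8, -0.25, 0.019, 0, 0, 0, 22.8],
)

```text
t: 2.15
tcp_pos: [0.5688, 0.0193, 0.3313]
tool_rot: [0.695, 0.719, -0.0, -0.0]
force: [-0.4, 0.3, -0.6]
finger_gap: 1.004
gripper_force: 0.0
```

```bash
python3 - <<'E'
from station import manip
from h import *
import pickle,cv2
s=manip.sense();w=manip.snapshot("wrist");pickle.dump((s,w),open("s1.pkl","wb"))
print(s['tcp_pos'],s['q'],s['force'],s['ft_torque'])
cv2.imwrite("pics/w1.png",w["pixels"])
E
```

```text
[0.56883622 0.01926844 0.33129685] [-1.62524916e-01  3.50588429e-01  1.44470533e+00  2.00883654e-04
  1.34696250e+00 -1.95330728e-01] [-0.43749743  0.30860991 -0.61871445] [-0.02915657  0.00496718 -0.03314103]
```

View pics/w1.png

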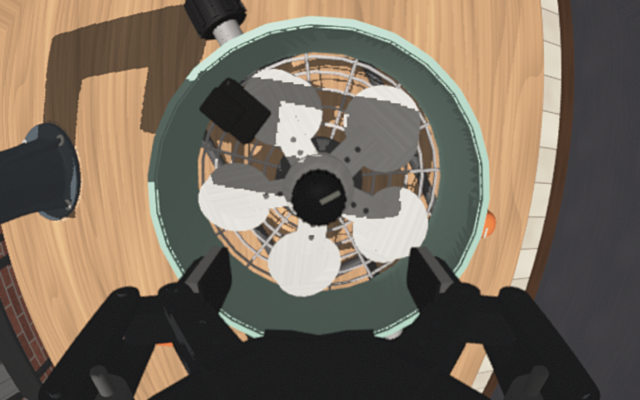

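The wrist view shows the cap at about (319,197), with the index line pointing right and slightly up. The fingers are at the bottom of the image.

```bash
cat >> h.py <<'E'
def wray(s,w,u,v):
    p=np.array([u-w["cx"],v-w["cy"]])/w["fx"];th=np.linalg.norm(p)
    d=np.r_[np.sin(th)*p/max(th,1e-9),np.cos(th)];M=np.array(w["mount"]);R=Ro.from_quat(s["tool_rot"])
    return R.apply(M[:3,3])+s["tcp_pos"],R.apply(M[:3,:3]@d)
def wplane(s,w,u,v,z):
    o,d=wray(s,w,u,v);return o+d*(z-o[2])/d[2]
E
python3 - <<'E'
import pickle,cv2
from h import *
s,w=pickle.load(open("s1.pkl","rb"))
g=w["pixels"].max(2)
print(g[197,280:360].tolist())
m=(g<40).astype(np.uint8);m[:,:270]=0;m[:,370:]=0;m[:150]=0;m[245:]=0
m=cv2.morphologyEx(m,cv2.MORPH_OPEN,np.ones((9,9)))
n,l,st,c=cv2.connectedComponentsWithStats(m)
for i in range(1,n):print(st[i],c[i])
i=1+np.argmax(st[1:,4]);cs,_=cv2.findContours((l==i).astype(np.uint8),0,1)
h=cv2.convexHull(cs[0])[:,0]
for z in(.188,.2,.212):
    P=np.array([wplane(s,w,u,v,z)[:2] for u,v in h]);print(z,cv2.minEnclosingCircle(P.astype(np.float32)))
s0,d=pickle.load(open("s0.pkl","rb"))
for nm,(u,v),r in(("top",(293,191),14),("scene",(333,174),14)):
    g=d[nm]["pixels"].max(2)[v-r:v+r,u-r:u+r];m=(g<45).astype(np.uint8);n,l,st,c=cv2.connectedComponentsWithStats(m);print(nm,[(x.tolist(),(y+[u-r,v-r]).tolist()) for x,y in zip(st[1:],c[1:]) if x[4]>15])
# rim circle from mint mask in wrist
hsv=cv2.cvtColor(w["pixels"],cv2.COLOR_BGR2HSV);mm=cv2.inRange(hsv,(60,25,140),(90,120,255));mm[240:]=0
p=np.argwhere(mm)[:,::-1];P=np.array([wplane(s,w,u,v,.232)[:2] for u,v in p])
A=np.c_[2*P,np.ones(len(P))]
for _ in range(4):
    x=np.linalg.lstsq(A,(P**2).sum(1),rcond=None)[0];r=np.sqrt(x[2]+x[0]**2+x[1]**2)
    k=abs(np.hypot(*(P-x[:2]).T)-r)<.006;P,A=P[k],A[k]
print("rim",x[:2],r,len(P))
E
```

```text
[221, 224, 229, 228, 185, 132, 106, 106, 107, 112, 107, 76, 39, 22, 22, 24, 23, 26, 26, 25, 26, 24, 24, 25, 24, 30, 24, 29, 28, 26, 24, 25, 27, 29, 27, 28, 29, 29, 29, 29, 27, 27, 34, 45, 61, 79, 91, 101, 107, 108, 108, 109, 107, 101, 88, 81, 64, 50, 41, 28, 19, 27, 24, 24, 24, 43, 75, 99, 107, 109, 106, 107, 108, 113, 117, 117, 117, 116, 116, 116]
[ 293  171   51   53 2019] [316.8410104  197.38088162]
0.188 ((0.5681686997413635, 0.011091810651123524), 0.02718227729201317)
0.2 ((0.5680597424507141, 0.014284436590969563), 0.02604231797158718)
0.212 ((0.5679507255554199, 0.01747705787420273), 0.02490234375)
top []
scene [([0, 0, 22, 24, 297], [329.16498316498314, 172.34680134680136])]
rim [0.56741507 0.01565588] 0.14766036648576109 4109
```

```bash
python3 - <<'E'
from station import manip
from h import *
s=manip.sense();print(s['tcp_pos'],plan(s,[.568,.0165,.182],91.9))
E
```

```text
[0.56896737 0.01927723 0.33144566] [[-2.8, -1.0, 149.4], [-0.01, -0.01, -0.02]]
```

Request:
step_arm(
  commands=[-0.001, -0.001, 0.025, 0, 0, 0, -0.003, -0.001, 0.055, 0, 0, 0, -0.003, -0.001, 0.08, 0, 0, 0, -0.003, -0.001, 0.1, 0, 0, 0, -0.003, -0.001, 0.115, 0, 0, 0, -0.003, -0.001, 0.125, 0, 0, 0, -0.003, -0.001, 0.135, 0, 0, 0, -0.003, -0.001, 0.142, 0, 0, 0, -0.003, -0.001, 0.149, 0, 0, 0, -0.003, -0.001, 0.149, 0, 0, 0],
)

```text
t: 3.2
tcp_pos: [0.5683, 0.0151, 0.1817]
tool_rot: [0.696, 0.718, -0.0, -0.001]
force: [1.2, 1.3, 1.6]
finger_gap: 0.997
gripper_force: 0.0
```

Request:
step_arm(
  commands=[0, 0, 0, 0, 0, 0, 0, 0, 0, 0, 0, 0, 0, 0, 0, 0, 0, 0, 0, 0, 0, 0, 0, 0, 0, 0, 0, 0, 0, 0, 0, 0, 0, 0, 0, 0, 0, 0, 0, 0, 0, 0, 0, 0, 0, 0, 0, 0, 0, 0, 0, 0, 0, 0, 0, 0, 0, 0, 0, 0],
  jaw=0,
  grip_force=20,
)

```text
t: 4.2
tcp_pos: [0.5691, 0.0149, 0.183]
tool_rot: [0.696, 0.718, 0.0, 0.001]
force: [-0.7, 0.9, 5.3]
finger_gap: 0.56
gripper_force: 21.1
```

```bash
python3 - <<'E'
from station import manip
from h import *
import pickle,cv2
s=manip.sense();w=manip.snapshot("wrist");pickle.dump((s,w),open("s2.pkl","wb"))
print(s['t'],s['tcp_pos'],s['q'],s['force'],s['ft_torque'],s['finger_gap'],s['gripper_force'])
cv2.imwrite("pics/w2.png",w["pixels"])
E
```

```text
4.2 [0.56911772 0.01486131 0.18295169] [-1.70064759e-01  5.13688598e-01  1.62422375e+00 -1.28320347e-04
  1.00244326e+00 -2.00977497e-01] [-0.6962676   0.89155568  5.26096584] [-0.03055732  0.12469445  0.02489107] 0.560052203823814 21.118587939999998
```

View pics/w2.png

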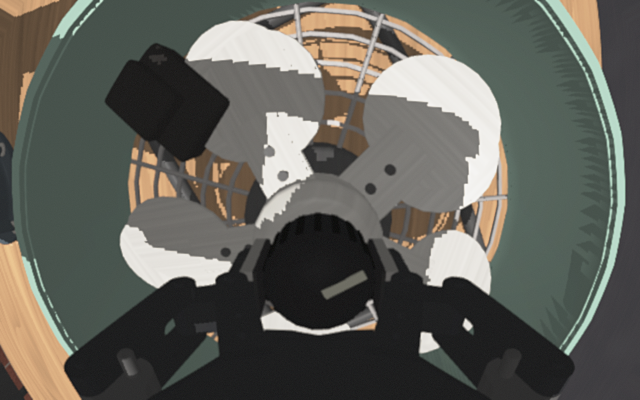

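The wrist view shows both pads on the cap, with its crown spanning columns 262–380 and rows 222–330. The index line runs from about (325,293) to (367,273). I check the centring along tool x.

```bash
python3 - <<'E'
import pickle
from h import *
s,w=pickle.load(open("s2.pkl","rb"))
g=w["pixels"].max(2);print(g[200:345:3,320].tolist())
for v in(214,222,328):print(v,[wplane(s,w,320,v,z)[1].round(4) for z in(.188,.212,.218)])
a=wplane(s,w,325,293,.219);b=wplane(s,w,367,273,.219);print(a,b,np.degrees(np.arctan2(*(b-a)[1::-1])))
o=wray(s,w,320,200)[0];print("cam",o)
E
```

```text
[127, 122, 120, 121, 91, 14, 14, 14, 16, 14, 19, 25, 24, 24, 25, 23, 26, 27, 27, 27, 30, 26, 28, 28, 29, 29, 28, 26, 27, 28, 36, 25, 27, 27, 26, 26, 26, 25, 25, 26, 23, 25, 25, 120, 232, 96, 26, 30, 30]
214 [np.float64(0.0383), np.float64(0.0461), np.float64(0.0481)]
222 [np.float64(0.0344), np.float64(0.0429), np.float64(0.045)]
328 [np.float64(-0.0282), np.float64(-0.0088), np.float64(-0.0039)]
[0.57047098 0.01517314 0.219     ] [0.58649099 0.0246634  0.219     ] 30.642541868824328
cam [0.56572146 0.08262426 0.3246953 ]
```

The cap is centred to within 1 mm. I try anticlockwise first, which is negative about tool z.

Request:
step_arm(
  commands=[0, 0, 0, 0, 0, 0, 0, 0, 0, 0, 0, 0, 0, 0, 0, 0, 0, -4, 0, 0, -0.0003, 0, 0, -8, 0, 0, -0.0004, 0, 0, -12, 0, 0, -0.0006, 0, 0, -16, 0, 0, -0.0007, 0, 0, -20, 0, 0, -0.0007, 0, 0, -20, 0, 0, -0.0007, 0, 0, -20, 0, 0, -0.0007, 0, 0, -20],
  grip_force=40,
)

```text
t: 5.25
tcp_pos: [0.5689, 0.0151, 0.1834]
tool_rot: [0.561, 0.828, 0.0, 0.0]
force: [-0.7, 0.2, 5.5]
finger_gap: 0.554
gripper_force: 40.6
```

```bash
python3 - <<'E'
from station import manip
from h import *
import pickle,cv2
s=manip.sense();w=manip.snapshot("wrist");pickle.dump((s,w),open("s3.pkl","wb"))
print(s['t'],s['tcp_pos'],s['q'][5],s['force'],s['ft_torque'],s['finger_gap'],s['gripper_force'])
# index line angle: pale blob inside crown
def line(p):
    g=p.max(2);m=((g>60)).astype(np.uint8);m[:228]=0;m[322:]=0;m[:,:272]=0;m[:,374:]=0
    n,l,st,c=cv2.connectedComponentsWithStats(m)
    return [(st[i].tolist(),c[i].round(1).tolist()) for i in range(1,n) if st[i,4]>60]
print(line(pickle.load(open("s2.pkl","rb"))[1]["pixels"]),line(w["pixels"]))
cv2.imwrite("pics/w3.png",w["pixels"][180:350,220:420])
E
```

```text
5.25 [0.56890968 0.01510034 0.18337953] -0.548582744193632 [-0.7145804   0.19356343  5.5330749 ] [0.12251395 0.03439424 0.05057445] 0.5538101226359541 40.615129452198744
[([272, 228, 11, 16, 76], [275.0, 232.5]), ([355, 228, 19, 15, 172], [366.4, 233.3]), ([321, 270, 46, 29, 493], [344.0, 284.5]), ([348, 299, 26, 23, 293], [365.5, 313.1]), ([272, 305, 20, 17, 150], [278.0, 316.3])] [([272, 228, 11, 15, 74], [275.0, 232.4]), ([355, 228, 19, 15, 173], [366.4, 233.3]), ([321, 270, 46, 29, 499], [343.9, 284.4]), ([348, 298, 26, 24, 306], [365.1, 313.3]), ([272, 303, 20, 19, 155], [278.0, 316.1])]
```

View pics/w3.png

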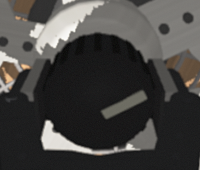

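The index line stayed fixed in the wrist view (centroid 344,284 in the full image) while the tool turned 20° with little torque. The cap is turning with the gripper, so anticlockwise loosens it, and I continue.

Request:
step_arm(
  commands=[0, 0, -0.0003, 0, 0, -8, 0, 0, -0.0006, 0, 0, -16, 0, 0, -0.0009, 0, 0, -24, 0, 0, -0.0012, 0, 0, -32, 0, 0, -0.0015, 0, 0, -40, 0, 0, -0.0018, 0, 0, -48, 0, 0, -0.0021, 0, 0, -56, 0, 0, -0.0024, 0, 0, -64, 0, 0, -0.0026, 0, 0, -72, 0, 0, -0.0029, 0, 0, -80],
)

```text
t: 6.3
tcp_pos: [0.5687, 0.0146, 0.1862]
tool_rot: [-0.105, 0.995, -0.0, -0.0]
force: [-1.4, -0.9, 4.9]
finger_gap: 0.554
gripper_force: 40.7
```

Request:
step_arm(
  commands=[0, 0, -0.0003, 0, 0, -6, 0, 0, -0.0005, 0, 0, -12, 0, 0, -0.0007, 0, 0, -18, 0, 0, -0.0008, 0, 0, -22, 0, 0, -0.0009, 0, 0, -26, 0, 0, -0.0009, 0, 0, -27, 0, 0, -0.0009, 0, 0, -27, 0, 0, -0.0009, 0, 0, -27, 0, 0, -0.0009, 0, 0, -27, 0, 0, -0.0009, 0, 0, -27],
)

```text
t: 7.3
tcp_pos: [0.5689, 0.015, 0.1868]
tool_rot: [-0.332, 0.943, -0.0, 0.0]
force: [0.8, -0.0, 1.5]
finger_gap: 0.555
gripper_force: 40.8
```

```bash
python3 - <<'E'
from station import manip
from h import *
import pickle,cv2
s=manip.sense();w=manip.snapshot("wrist");pickle.dump((s,w),open("s4.pkl","wb"))
print(s['t'],s['tcp_pos'],s['q'][5],s['force'],s['ft_torque'],s['finger_gap'],s['gripper_force'])
cv2.imwrite("pics/w4.png",w["pixels"])
E
```

```text
7.3 [0.56887381 0.01496048 0.18675222] -2.4170488606564944 [ 0.77944991 -0.01893233  1.46734694] [ 0.02970914 -0.17983417  0.05695824] 0.5547193596998625 40.79383702017367
```

View pics/w4.png

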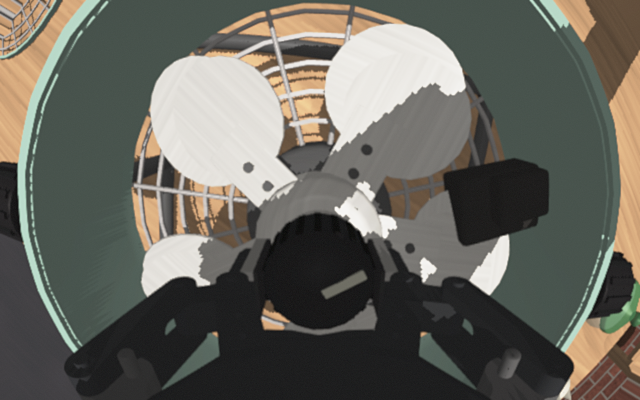

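The index line is still at about (344,284) after 127° in all, so the cap has turned with the tool and should be past the thread. I lift gently.

Request:
step_arm(
  commands=[0, 0, -0.001, 0, 0, 0, 0, 0, -0.002, 0, 0, 0, 0, 0, -0.003, 0, 0, 0, 0, 0, -0.004, 0, 0, 0, 0, 0, -0.005, 0, 0, 0, 0, 0, -0.006, 0, 0, 0, 0, 0, -0.007, 0, 0, 0, 0, 0, -0.008, 0, 0, 0, 0, 0, -0.009, 0, 0, 0, 0, 0, -0.01, 0, 0, 0],
)

```text
t: 8.35
tcp_pos: [0.5687, 0.015, 0.1969]
tool_rot: [-0.332, 0.943, 0.0, -0.0]
force: [0.1, -0.5, -0.6]
finger_gap: 0.552
gripper_force: 41.1
```

Request:
step_arm(
  commands=[0, 0, -0.008, 0, 0, 0, 0, 0, -0.018, 0, 0, 0, 0, 0, -0.03, 0, 0, 0, 0, 0, -0.043, 0, 0, 0, 0, 0, -0.056, 0, 0, 0, 0, 0, -0.068, 0, 0, 0, 0, 0, -0.077, 0, 0, 0, 0, 0, -0.083, 0, 0, 0, 0, 0, -0.086, 0, 0, 0, 0, 0, -0.086, 0, 0, 0],
)

```text
t: 9.35
tcp_pos: [0.5688, 0.015, 0.2831]
tool_rot: [-0.332, 0.943, -0.0, 0.0]
force: [0.6, 0.1, -1.8]
finger_gap: 0.557
gripper_force: 41.1
```

Request:
step_arm(
  commands=[0, 0, 0, 0, 0, 0, 0, 0, 0, 0, 0, 0, 0, 0, 0, 0, 0, 0, 0, 0, 0, 0, 0, 0, 0, 0, 0, 0, 0, 0, 0, 0, 0, 0, 0, 0, 0, 0, 0, 0, 0, 0, 0, 0, 0, 0, 0, 0, 0, 0, 0, 0, 0, 0, 0, 0, 0, 0, 0, 0],
)

```text
t: 10.35
tcp_pos: [0.5687, 0.015, 0.2828]
tool_rot: [-0.332, 0.943, -0.0, 0.0]
force: [0.5, 0.7, -0.1]
finger_gap: 0.551
gripper_force: 41.1
```

```bash
python3 - <<'E'
from station import manip
from h import *
import cv2
s=manip.sense();w=manip.snapshot("wrist");t=manip.snapshot("scene")
print(s['t'],s['tcp_pos'],s['force'],s['finger_gap'],s['gripper_force'],abs(s['qd']).max())
cv2.imwrite("pics/w5.png",np.hstack([w["pixels"][:,120:520],cv2.resize(t["pixels"][100:250,250:400],(400,400))]))
E
```

```text
10.35 [0.56870634 0.01497587 0.28282217] [ 0.53021375  0.72294511 -0.14175558] 0.5511558975979299 41.112965578213334 0.0013007706033435413
```

View pics/w5.png

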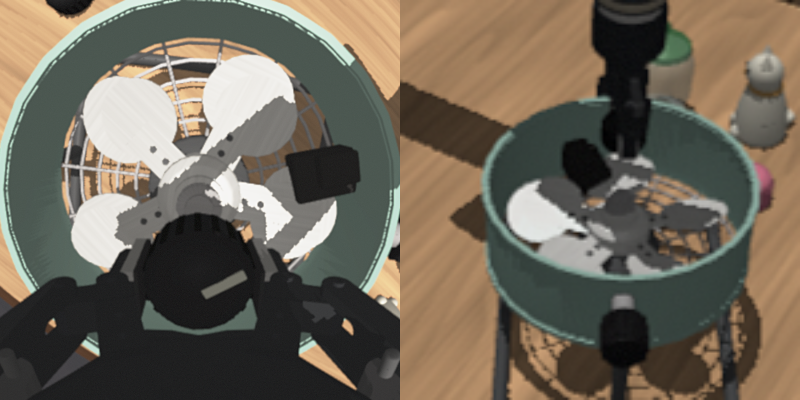

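The left half (wrist view) shows the cap still between the pads, with its index line where it was, well above the hub and bare collar. The right half (scene view) shows the hub without its cap and the cat and jar where they were. I hand the job in.

```bash
python3 -c "from station import manip;print(manip.sign_off())"
```

```text
the job is handed in; nothing more can be done
None
```

The cap came loose anticlockwise on the first try (so I never tried clockwise); it came off the thread after about 127° and, at hand-in at about 10 s, was held level and still about 10 cm above its seat, with nothing else touched.

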